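# Tighten the limb-model clamp with the T-handle key

## Robot

A 6-joint arm with a two-finger parallel gripper is mounted at the origin on the work surface. World frame = base frame: x ahead of the robot, y to its left, z up, the work surface at z = 0. Lengths are in mm, angles in rad, forces in N, time in s.
With the tool pointing down it reaches from about 300 to 775 mm from the base axis. Payload 14.6 kg.
Tool frame: the origin (TCP) lies at the very end of the fingers, on their centre line; the grasp point (between the pads) lies manip.grip_depth behind it (manip.grip_depth is the distance from the TCP to the grasp point, in mm); x points along the fingers, z is the direction in which the jaws open and shut, and the axes are right-handed (so a half turn about x gives the same grasp; the last joint's range is limited). The gripper opens to 94 mm and grips with 3 to 60 N. Pads are 16 mm wide; open, the fingers measure 119 mm over their backs; the gripper's body (75 mm by 177 mm) begins 78 mm behind the grasp point.
Start: joints at [1.095, 0.3, 1.521, -0, 1.321, -0.067], TCP at [218.626, 504.67, 165.946] pointing down, gripper open.
Joint ranges: [-3.03, 3.03], [-0.79, 2.21], [0.23, 2.52], [-1.04, 4.18], [0, 3.07], [-2.55, 2.55]. Speed limits (rad/s): [2.22, 2.22, 2.57, 3.14, 3.14, 3.14].

## Interface

Orientations are given as [roll, pitch, yaw] about the fixed x, y, z axes, in that order (R = Rz(yaw) Ry(pitch) Rx(roll)).
In Python, from cell import manip gives the robot as it stands.
- The arm moves only by the tool step_arm, never from a script. Its argument "commands" is one flat list of numbers, 7 for each row, row after row: the shift along the tool's x, y, z in m, then the turn, a rotation vector about the tool's x, y, z in degrees, then the finger opening in m, from 0 to 0.094. A call has 1 to 5 rows; each row shifts and turns the commanded pose from where the row before left it, along the tool's axes as they then stand; what a row does not reach is not made up. A row lasts 1/8 s, in which the tool goes at most 62.5 mm and 10.7 degrees, less where a joint would pass 70% of its speed; a pose out of reach is approached as far as the arm can. A call with a gripper value outside its range is refused whole. The fingers move at their own pace and stop on an object; "squeeze" is the grip in N (left out, the last holds). Time passes only in rows, so rows that do not move let the fingers close. It gives the time, the measured TCP pose, the force and the opening at its end, in the units of the state.
- manip.read_state(): the state, without advancing time (a new reading comes with each control period).
- manip.camera(name): name is "side" or "top"; returns the picture (480x640x3 uint8, red, green, blue); there is no depth.
- manip.camera_model(name): a dict with "intrinsics" (3x3 intrinsics, pixels), "origin" and "orientation" of the camera in the world. Camera axes: x right, y up, looking along -z (the intrinsics and any distortion apply to the point x, -y, -z); pixel columns grow to the right and rows downward; lengths in mm; the calibration is good to about 2 mm. A picture is of the moment at which its call begins. camera_model takes no time and is no camera call.
- manip.sign_off(): hands the job in, once; it reports no verdict.
Trained networks look in the newest picture that a camera, given by its name, has taken for a name from the list of things; names that differ only in an ending like _2 or _b are one class to them, and where a whole thing is asked for, a point or a joint stands for the part that bears it (a point fixed in the world has none). Each returns a list of dicts, best first, with "score" (0 to 1); they miss things now and then, are a little off and sometimes report something else, mostly with a low value. They report only what shows in the picture. A call takes as long as a camera call. They do not tell look-alikes from the thing itself.
- manip.find_in(thing, camera): "centre" ([row, column] in pixels, amid what is visible of it).
- manip.outline_of(thing, camera): "pixels" (480x640 bool, what is visible of it) and "centre" ([row, column] in pixels, amid what is visible of it).
The state is a dict: "clock": time; "joints": joint angles; "qd": joint speeds; "effort": joint torques, N m; "eef_pos": TCP position; "eef_rot": TCP orientation; "wrist_force": force on the tool from outside, world axes, zero at the start; "moment": the same for the moment, N m; "finger_gap": finger opening in mm.
Only numpy, scipy, OpenCV 4.12 (cv2) and the standard library are available. Lean on these libraries where they do the work, as an engineer would, in place of code of your own. Each camera call takes 0.05 s, during which the arm holds its last target. There are 200 camera calls.

## Task

The plaster limb model is still loose in the bench clamp: take the T-handle key out of its wooden rest, set it down the blue guard tube into the recessed square screw and turn it clockwise (seen from above) until the orange pointer stands in the green band, without going past the band. The screw has some slack, so the pointer does not move at first. Turn the screw only with the key, keep your hand off the clamp, then stand the key back in its rest, let go, and leave the other things on the bench alone.

Things in the scene. Friction and masses are not known exactly. Their poses are not given: they have to be found in the camera images.
- clamp: Fixed bench clamp. Origin under the vertical screw axis at the underside of its white base plate (200 x 170 x 12); x along the steel pipe to the white plaster limb model (120 to 345 mm along +x, axis at y = +50, top 103 mm high). Dial arc 67 mm high on the +x -y side. Blue column on the -x side, 47 to 77 mm from the axis, 140 mm high, carries the blue guard tube.
- tube_top (a point): Centre of the upper mouth of the blue vertical guard tube, on the screw axis, 145 mm above the bench. Tube: outside diameter 52, inside 40 mm, from 85 to 145 mm above the bench.
- socket (a point): Centre of the floor of the square recess in the screw's head, on the screw axis, 85 mm above the bench. Recess 15.5 x 15.5 mm, 22 mm deep (mouth 107 mm above the bench), 2 mm chamfer, sides along the point's x and y: the key fits in four yaws. Hidden slack: turned clockwise the head moves alone for up to 0.5 rad, then takes screw and pointer along. The key has 0.1 rad play in it either way.
- screw (a joint): Angle of the clamp screw with its steel cam and orange pointer, rad; grows as it turns clockwise seen from above; starts at 0.25 to 0.7. 1.2 is the middle of the green band, which spans 1.05 to 1.35; larger is past it. Needs about 0.25 N m to turn and stays where it is left.
- pointer_tip (a point): Outer end of the orange pointer, 79 mm from the screw axis, 75 mm above the bench, turns with the screw.
- green_band (a point): Centre of the green band on the dial arc, on its top face, 71 mm from the screw axis; the band is 21 mm wide (plus or minus 0.15 rad).
- key_grip (a point): Centre of the key's red crossbar: 94 mm long along the key's y, 16 mm wide along x, 16 mm high; z along the shank, upward. Steel T-handle key, 151 mm long, 0.25 to 0.45 kg; this point is 143 mm above the tip. At the start it stands upright in the rest, this point 163 mm above the bench.
- key_tip (a point): Lower end of the key on its axis, same axes as key_grip. The lowest 38 mm are a 14 x 14 mm square, sides along x and y (last 4 mm reduced to 10 x 10); above it the shank is round, 14 mm in diameter.
- rest: Wooden tool rest fixed to the bench, block 100 (x) x 130 (y) mm, 90 mm high, on a 120 x 150 mm foot; origin at the centre of its underside. A square hole 17 x 17 mm, 70 mm deep, 2 mm chamfer, sides along x and y, opens at the centre of its top. Two stubby drivers stand in it at x = +28, y = +45 and -45 mm, up to 127 mm high.
- rest_floor (a point): Centre of the floor of the rest's square hole, 20 mm above the bench; the key's tip stands here. Axes as the rest's.
- tape: Roll of paper tape lying flat, diameter 90, height 35 mm. Bystander; origin at its underside.
- rasp: Flat steel rasp with a wooden handle, 210 mm long, 24 mm high, lying on the bench. Bystander; origin on its underside, about mid-length, x along it towards the blade.
- bowl: Yellow mixing bowl, diameter 150, height 85 mm. Bystander; origin at its underside.
- flask: White drinking flask, diameter 66, height 200 mm. Bystander; origin at its underside.
- mug: Blue mug, diameter 80, height 90 mm. Bystander; origin at its underside.
- jar: Grey jar, diameter 70, height 80 mm. Bystander; origin at its underside.
- carton: Open cardboard box, 140 x 140 x 70 mm. Bystander; origin at its underside.
Things that resemble listed ones, but are neither listed nor needed, are in the scene too. What is shaped like the part that bears key_grip but purple or yellow is not meant.

How it is judged:
By the outcome, as a careful person would: the job done as asked, in the order asked, and still so for the second after the job is handed in, with the robot touching nothing.
It also fails if it takes over 61 s, if anything falls off the work surface, if the arm or the gripper's body presses on something with over 40 N, if the wrist force passes 120 N, or if a joint passes its speed limit or range.

## Working session

There is one attempt and no reset: what is moved stays moved. The work goes in short steps, Python scripts to look and compute and a tool call to move; the robot and the scene stay as the last step left them, time stands still between calls to the robot, and variables do not carry over. Pictures are saved under pics/ and viewed, about 8 in all and at most 12, crops included, and the job is handed in when it is done.

Besides the shell and the picture viewer there is one more tool, called after "Emit:" by a JSON object that holds its "fn" and its "kwargs", one argument or row to a line. step_arm: Moves the arm, as the interface text tells. Its arguments: {"type":"object","properties":{"commands":{"type":"array"},"squeeze":{"type":"number"}},"required":["commands"]}

```bash
mkdir -p pics; ls; cat > h.py <<'E'
import numpy as np, cv2
from cell import manip
from scipy.spatial.transform import Rotation as R
def rot(o):
    o=np.array(o,float)
    return o if o.shape==(3,3) else (R.from_euler('xyz',o).as_matrix() if o.size==3 else R.from_quat(o).as_matrix())
def proj(cam,P):
    m=manip.camera_model(cam);P=np.atleast_2d(P)
    c=(P-np.array(m['origin']))@rot(m['orientation']);c=c*[1,-1,-1]
    p=c@np.array(m['intrinsics']).T
    return p[:,:2]/p[:,2:]
def ray(cam,rc):
    m=manip.camera_model(cam)
    d=np.linalg.solve(np.array(m['intrinsics']),[rc[1],rc[0],1.])*[1,-1,-1]
    d=rot(m['orientation'])@d
    return np.array(m['origin']),d/np.linalg.norm(d)
def atz(cam,rc,z):
    o,d=ray(cam,rc);return o+d*(z-o[2])/d[2]
def tri(a,b):
    (o1,d1),(o2,d2)=ray('top',a),ray('side',b)
    s=np.linalg.lstsq(np.c_[d1,-d2],o2-o1,rcond=None)[0]
    p,q=o1+s[0]*d1,o2+s[1]*d2
    return (p+q)/2,np.linalg.norm(p-q)
def snap(cam,name,crop=None,k=1):
    im=manip.camera(cam);cv2.imwrite(f'pics/{name}_full.png',im[...,::-1])
    if crop: r0,r1,c0,c1=crop;im=im[r0:r1,c0:c1]
    if k!=1: im=cv2.resize(im,None,fx=k,fy=k,interpolation=cv2.INTER_CUBIC)
    cv2.imwrite(f'pics/{name}.png',im[...,::-1])
E
python3 - <<'E'
from h import *
print(manip.read_state(),manip.grip_depth)
for c in('top','side'):
    print(manip.camera_model(c)); snap(c,c+'0')
    for t in('clamp','tube_top','pointer_tip','green_band','key_grip','key_tip','rest','tape','rasp','bowl','flask','mug','jar','carton'):
        for d in manip.find_in(t,c)[:3]:
            print(c,t,round(d['score'],2),np.round(d['centre'],1),np.round(atz(c,d['centre'],{'key_grip':163,'tube_top':145,'pointer_tip':75,'green_band':67,'rest':90}.get(t,40)),0)[:2])
E
```

```text
pics
{'clock': 0.0, 'joints': array([ 1.09539093e+00,  3.00491038e-01,  1.52160704e+00,  3.18687263e-05,
        1.32071296e+00, -6.65885284e-02]), 'qd': array([ 6.19254310e-05, -8.08614458e-05, -3.23978573e-04, -7.64397769e-04,
       -1.32900940e-04, -1.02659613e-03]), 'effort': array([-2.25498243e-04, -5.31809199e+01, -3.52744675e+01,  7.08105974e-02,
        2.44509632e-02, -8.13506813e-05]), 'eef_pos': array([218.47706268, 504.3907724 , 165.36444804]), 'eef_rot': array([ 3.04967465,  1.56957755, -2.07153911]), 'wrist_force': array([-1.09008704, -0.57761836, -0.25065323]), 'moment': array([ 5.30899387e-05,  2.28546669e-02, -1.75311216e-02]), 'finger_gap': 93.93434676048163} 18.8
{'intrinsics': array([[567.1568364 ,   0.        , 311.50759211],
       [  0.        , 567.1568364 , 244.21848406],
       [  0.        ,   0.        ,   1.        ]]), 'origin': array([ 221.42475814,  -24.40921382, 1903.67713555]), 'orientation': array([ 0.15972102,  0.016795  , -1.5617618 ])}
top clamp 0.9 [244.9 386.2] [ 521. -238.]
top tube_top 0.86 [243.8 385.1] [ 507. -223.]
top pointer_tip 0.7 [25
[... 1296 characters left out ...]
2 227.9] [639. 209.]
side key_grip 0.78 [335.9 373.1] [312. 241.]
side key_grip 0.73 [327.6 194.3] [635. 347.]
side key_tip 0.75 [300.2 295.6] [521. 135.]
side key_tip 0.72 [276.9 229.6] [701. 129.]
side key_tip 0.7 [327.8 194.2] [702. 287.]
side rest 0.89 [334.5 296.1] [469. 249.]
side rest 0.69 [199.5 347.6] [ 507. -195.]
side tape 0.69 [255.1 285.2] [603.  14.]
side rasp 0.94 [277.5 346.7] [432.  27.]
side rasp 0.47 [254.9 286.3] [601.  12.]
side bowl 0.88 [450.8 173.4] [594. 528.]
side bowl 0.62 [198.1 347.7] [ 526. -257.]
side flask 0.63 [132.8 354.6] [ 615. -593.]
side mug 0.87 [147.3 408.4] [ 422. -574.]
side jar 0.6 [244.8 250.7] [703.  13.]
side carton 0.89 [465.9 277.5] [406. 482.]
```

```bash
python3 - <<'E'
import cv2
t=cv2.imread('pics/top0_full.png');s=cv2.imread('pics/side0_full.png')
cv2.imwrite('pics/a.png',cv2.resize(t[160:320,190:450],None,fx=3,fy=3,interpolation=2))
cv2.imwrite('pics/b.png',cv2.resize(s[150:380,150:420],None,fx=2.6,fy=2.6,interpolation=2))
E
```

```text
(no output)
```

View pics/a.png

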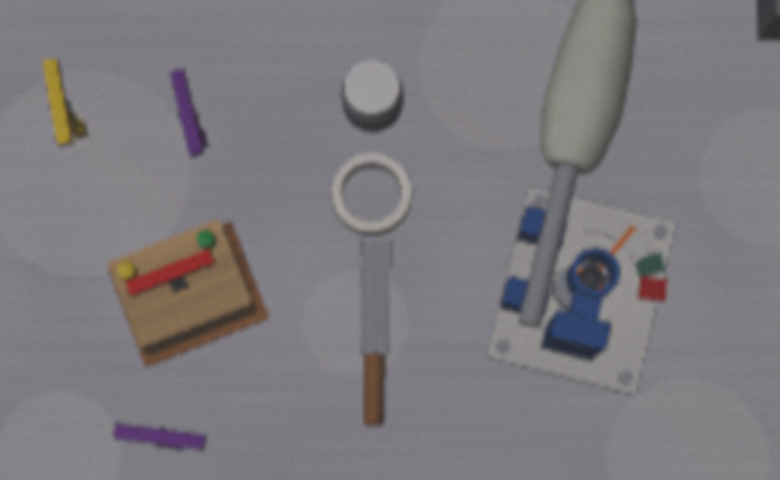

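View pics/b.png

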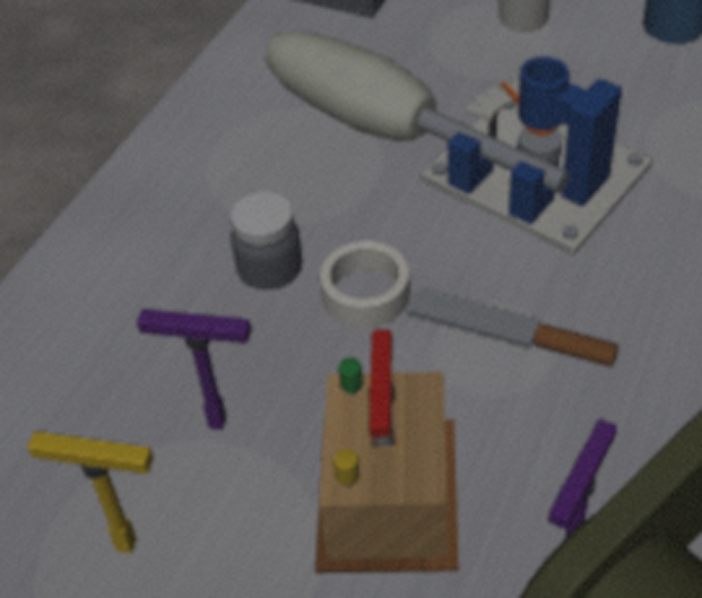

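The top picture shows the red key in the rest at crop (170,272), which is full row 251, col 247. The purple and yellow keys are look-alikes. The tube is at crop (593,272), and the pointer is up-right of it, short of the green band. The side picture agrees: red bar over the rest at crop (382,385), tube at crop (544,90). Next I'll fit the geometry.

```bash
cat > fit.py <<'E'
from h import *
from scipy.optimize import minimize
def box(x0,x1,y0,y1,z0,z1): return np.array([[x,y,z] for x in(x0,x1) for y in(y0,y1) for z in(z0,z1)],float)
def cyl(r,z0,z1,cx=0,cy=0):
    a=np.linspace(0,2*np.pi,40,endpoint=False);return np.array([[cx+r*np.cos(t),cy+r*np.sin(t),z] for t in a for z in(z0,z1)])
def place(P,p): c,s=np.cos(p[2]),np.sin(p[2]);return np.c_[P[:,0]*c-P[:,1]*s+p[0],P[:,0]*s+P[:,1]*c+p[1],P[:,2]]
def render(cam,parts,p,k=8):
    m=np.zeros((480*4,640*4),np.uint8)
    for P in parts:
        q=proj(cam,place(P,p));h=cv2.convexHull(((q+.5)*4-.5).astype(np.float32))
        cv2.fillConvexPoly(m,np.round(h*16).astype(np.int32),255,shift=4)
    return cv2.resize(m,(640,480),interpolation=cv2.INTER_AREA)/255.
def fit(masks,parts,p0,w=(1,1)):
    def f(v):
        p=[p0[0]+v[0],p0[1]+v[1],p0[2]+v[2]/50]
        return sum(np.abs(cv2.GaussianBlur(render(c,parts,p)-m,(0,0),1.2)).sum() for c,m in masks.items())
    r=minimize(f,[0,0,0],method='Nelder-Mead',options=dict(initial_simplex=[[0,0,0],[12,0,0],[0,12,0],[0,0,12]],xatol=.05,fatol=.05,maxiter=250))
    return np.array([p0[0]+r.x[0],p0[1]+r.x[1],p0[2]+r.x[2]/50]),r.fun
def img(n): return cv2.imread(f'pics/{n}_full.png')
def comp(m,rc,rad):
    yy,xx=np.mgrid[:480,:640];return (m&(np.hypot(yy-rc[0],xx-rc[1])<rad)).astype(float)
def hsv(im): return [a.astype(int) for a in cv2.split(cv2.cvtColor(im,cv2.COLOR_BGR2HSV))]
def red(im): h,s,v=hsv(im);return ((h<8)|(h>172))&(s>130)&(v>70)
def blue(im): h,s,v=hsv(im);return (h>100)&(h<125)&(s>110)
def wood(im): h,s,v=hsv(im);return (h>5)&(h<22)&(s>60)
E
python3 - <<'E'
from fit import *
t,s=img('top0'),img('side0')
P0t,P0s=(251,247),(298,297)
k={'top':comp(red(t),P0t,22),'side':comp(red(s),P0s,30)}
print({c:m.sum() for c,m in k.items()})
BAR=[box(-8,8,-47,47,155,171)]
g=atz('top',P0t,163)
for c in k: print('key',c,fit({c:k[c]},BAR,[g[0],g[1],-1.3+1.57]))
print('key both',fit(k,BAR,[g[0],g[1],.3]))
w={'top':comp(wood(t)|red(t),(258,251),40),'side':comp(wood(s)|red(s),(330,297),60)}
RE=[box(-50,50,-65,65,0,90),box(-60,60,-75,75,0,12),box(-8,8,-47,47,155,171)]
print('rest',fit(w,RE,[460,200,.3]), {c:m.sum() for c,m in w.items()})
b={'top':comp(blue(t),(258,386),22),'side':comp(blue(s),(193,357),28)}
print({c:m.sum() for c,m in b.items()})
# clamp: tube outer + column + web; fill the tube interior in masks
for c in b:
    m=cv2.morphologyEx(b[c].astype(np.uint8),cv2.MORPH_CLOSE,np.ones((9,9)) if 0 else cv2.getStructuringElement(2,(13,13)));b[c]=m.astype(float)
CL=[cyl(26,85,145),box(-77,-47,-20,20,12,140),box(-60,0,-8,8,100,140)]
for y0 in(-.25,):
  r=fit(b,CL,[500,-232,y0]);print('clamp',r)
  for c in b: print(c,fit({c:b[c]},CL,r[0]))
for n,m in(('top',t),('side',s)):
  o=m.copy()
  for parts,p in((CL,r[0]),(BAR,fit(k,BAR,[g[0],g[1],.3])[0]),(RE,fit(w,RE,[460,200,.3])[0]),([box(-100,100,-85,85,0,12)],r[0])):
    for P in parts:
      q=proj(n,place(P,p)); cv2.polylines(o,[np.round(cv2.convexHull(q.astype(np.float32))*16).astype(np.int32)],True,(0,255,255),1,shift=4)
  cv2.imwrite(f'pics/ov_{n}.png',o)
a=cv2.imread('pics/ov_top.png')[160:320,190:430];bb=cv2.imread('pics/ov_side.png')[150:390,230:430]
cv2.imwrite('pics/ov.png',np.hstack([cv2.resize(cv2.resize(a,None,fx=1.6,fy=1.6,interpolation=2),(384,480)) ,cv2.resize(bb,(400,480),interpolation=2)]))
z=t[225:275,360:420];cv2.imwrite('pics/z.png',cv2.resize(z,None,fx=12,fy=12,interpolation=2))
E
```

```text
{'top': np.float64(157.0), 'side': np.float64(311.0)}
key top (array([4.81156797e+02, 2.09357153e+02, 3.97300772e-01]), np.float64(34.254901960784316))
key side (array([4.84063649e+02, 2.06933980e+02, 4.02130187e-01]), np.float64(48.11510967082682))
key both (array([4.82616387e+02, 2.09715413e+02, 3.94174458e-01]), np.float64(87.08554379708235))
rest (array([4.82628421e+02, 2.08489682e+02, 3.94984044e-01]), np.float64(549.8404957579098)) {'top': np.float64(1500.0), 'side': np.float64(3767.0)}
{'top': np.float64(291.0), 'side': np.float64(1003.0)}
clamp (array([ 4.94382395e+02, -2.35325280e+02, -2.38594686e-01]), np.float64(591.1732131571764))
top (array([ 4.94660852e+02, -2.33752807e+02, -2.05536708e-01]), np.float64(158.70098942913785))
side (array([ 4.94476642e+02, -2.37243882e+02, -2.74027477e-01]), np.float64(429.92831693999267))Traceback (most recent call last):
  File "<stdin>", line 24, in <module>
  File "fit.py", line 17, in fit
    r=minimize(f,[0,0,0],method='Nelder-Mead',options=dict(initial_simplex=[[0,0,0],[12,0,0],[0,12,0],[0,0,12]],xatol=.05,fatol=.05,maxiter=250))
    res = _minimize_neldermead(fun, x0, args, callback, bounds=bounds,
                               **options)
    fsim[j] = func(sim[j])
              ~~~~^^^^^^^^
    fx = function(np.copy(x), *(wrapper_args + args))
  File "fit.py", line 16, in f
    return sum(np.abs(cv2.GaussianBlur(render(c,parts,p)-m,(0,0),1.2)).sum() for c,m in masks.items())
  File "fit.py", line 16, in <genexpr>
    return sum(np.abs(cv2.GaussianBlur(render(c,parts,p)-m,(0,0),1.2)).sum() for c,m in masks.items())
                                       ~~~~~~^^^^^^^^^^^
  File "fit.py", line 10, in render
    q=proj(cam,place(P,p));h=cv2.convexHull(((q+.5)*4-.5).astype(np.float32))
  File "h.py", line 8, in proj
    m=manip.camera_model(cam);P=np.atleast_2d(P)
ValueError: time passes only in moves, steps and waits
```

```bash
sed -i 's/^def proj/_M={c:manip.camera_model(c) for c in("top","side")}\ndef proj/; s/m=manip.camera_model(cam)/m=_M[cam]/' h.py
cat > plan.py <<'E'
from h import *
st=manip.read_state()
def go(pos,th,st=st):
    """tool down, tool z along world yaw th; prints state and the move in current tool axes: shift mm, turn deg about tool x,y,z"""
    T=R.from_euler('xyz',st['eef_rot'])
    z=np.array([np.cos(th),np.sin(th),0]);x=np.array([0,0,-1.]);y=np.cross(z,x)
    G=R.from_matrix(np.c_[x,y,z])
    print('shift',np.round(T.inv().apply(np.array(pos)-st['eef_pos']),1),'turn',np.round((T.inv()*G).as_rotvec(degrees=True),1))
def show():
    zz=R.from_euler('xyz',st['eef_rot']).as_matrix()
    print('t',round(st['clock'],2),'pos',np.round(st['eef_pos'],1),'zyaw',round(np.arctan2(zz[1,2],zz[0,2]),3),'xax',np.round(zz[:,0],3),'q',np.round(st['joints'],3),'F',np.round(st['wrist_force'],1),'M',np.round(st['moment'],2),'gap',round(st['finger_gap'],1))
E
python3 - <<'E'
from plan import *
show()
for th in(.395,.395+np.pi):
    print(th);go([482.6,209.3,230],th)
E
python3 - <<'E'
from fit import *
t,s=img('top0'),img('side0')
b={'top':comp(blue(t),(258,386),22),'side':comp(blue(s),(193,357),28)}
for c in b: b[c]=cv2.morphologyEx(b[c].astype(np.uint8),cv2.MORPH_CLOSE,cv2.getStructuringElement(2,(13,13))).astype(float)
CL=[cyl(26,85,145),box(-77,-47,-20,20,12,140),box(-60,0,-8,8,100,140)]
p=[494.4,-235.3,-.24];k=[482.6,209.3,.395]
BAR=[box(-8,8,-47,47,155,171)]
RE=[box(-50,50,-65,65,0,90),box(-60,60,-75,75,0,12)]
cc=[]
for n,m,(r0,r1,c0,c1) in(('top',t,(215,295,360,440)),('side',s,(160,250,300,400))):
  f=8;o=cv2.resize(m,None,fx=4,fy=4,interpolation=2)
  for parts,q0 in(([cyl(26,145,145.1),cyl(20,145,145.1),box(-77,-47,-20,20,139,140),box(-100,100,-85,85,0,12)],p),):
    for P in parts:
      q=(proj(n,place(P,q0))+.5)*4-.5; cv2.polylines(o,[np.round(cv2.convexHull(q.astype(np.float32))*16).astype(np.int32)],True,(0,255,255),1,shift=4)
  cc.append(cv2.resize(o[r0*4:r1*4,c0*4:c1*4],(400,400)))
cv2.imwrite('pics/ov.png',np.hstack(cc))
E
```

```text
t 1.5 pos [218.6 504.7 165.9] zyaw 1.162 xax [-0. -0. -1.] q [ 1.095  0.3    1.521 -0.     1.321 -0.067] F [-0.1  0.2 -0. ] M [-0.04  0.01  0.  ] gap 94.3
0.395
shift [ -64.1 -359.6 -166.1] turn [43.9 -0.   0. ]
3.536592653589793
shift [ -64.1 -359.6 -166.1] turn [-136.1   -0.    -0. ]
```

View pics/ov.png

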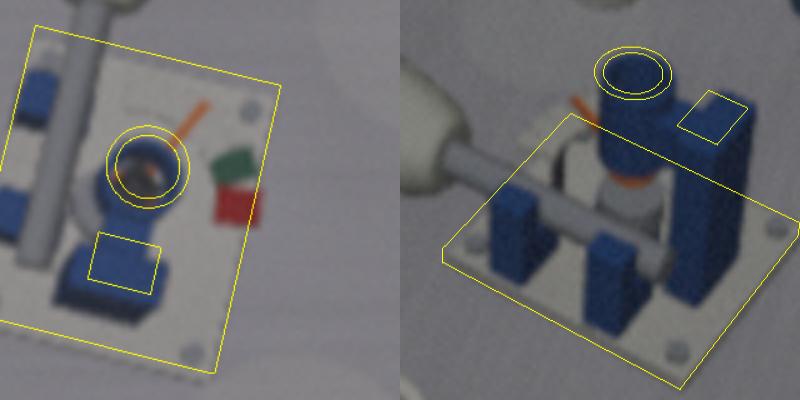

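The picture shows the fitted clamp outline about 2–3 px (up to 1 cm) off the tube: the tube is really near top crop (135,178), so I'll refine it later. The key fit is consistent between cameras, so I'm moving to it now.

Emit:
{"fn": "step_arm", "kwargs": {
  "commands": [-0.032,-0.036,-0.0166,0,0,0,0.094,-0.032,-0.036,-0.0166,0,0,0,0.094,0,-0.048,-0.0222,0,0,0,0.094,0,-0.048,-0.0222,0,0,0,0.094,0,-0.048,-0.0222,0,0,0,0.094]
}}

```text
clock: 2.12
eef_pos: [378.1, 325.9, 230.1]
eef_rot: [-0.547, 1.57, 0.616]
wrist_force: [0.1, 0.4, 0.3]
finger_gap: 93.9
```

Emit:
{"fn": "step_arm", "kwargs": {
  "commands": [0,-0.048,-0.0222,0,0,0,0.06,0,-0.048,-0.0222,0,0,0,0.06,0,-0.0476,-0.0215,0,0,0,0.06,0,0,0,9,0,0,0.06,0,0,0,9,0,0,0.06]
}}

```text
clock: 2.75
eef_pos: [483.1, 209.1, 229.8]
eef_rot: [2.407, 1.571, -3.035]
wrist_force: [-0.8, 0.1, -0.7]
finger_gap: 60.3
```

Emit:
{"fn": "step_arm", "kwargs": {
  "commands": [0,0,0,9,0,0,0.06,0,0,0,9,0,0,0.06,0,0,0,8,0,0,0.06]
}}

```text
clock: 3.12
eef_pos: [482.7, 209.7, 230.0]
eef_rot: [-0.678, 1.571, -0.289]
wrist_force: [0.0, -0.2, -0.9]
finger_gap: 59.7
```

```bash
python3 - <<'E'
from plan import *
show();go([482.6,209.3,163-18.8],.395)
E
python3 - <<'E'
from fit import *
t,s=img('top0'),img('side0')
# tube mouth: ring r20..26 at z=145 blue, fit per camera for the score in x,y
B={'top':blue(t).astype(np.float32),'side':blue(s).astype(np.float32)}
a=np.linspace(0,2*np.pi,72,endpoint=False)
def ring(r,x,y,z=145): return np.c_[x+r*np.cos(a),y+r*np.sin(a),0*a+z]
def samp(c,P,sig=.6):
    q=proj(c,P).astype(np.float32);m=cv2.GaussianBlur(B[c],(0,0),sig)
    return cv2.remap(m,q[:,:1],q[:,1:],1).ravel()
for c in B:
    best=[]
    for x in np.arange(470,515,1.):
        for y in np.arange(-255,-215,1.):
            # outer edge contrast, excluding the -x side where web is
            k=np.cos(a+.24)>-.7 
            if c=='top': k&=1>0
            v=(samp(c,ring(23,x,y))[k].mean()*2-samp(c,ring(28.5,x,y))[k].mean()) if c=='top' else 0
            if c=='side':
                far=k&(np.sin(a)<.2)     # far half of the rim borders on bench
                v=samp(c,ring(24.5,x,y))[far].mean()-samp(c,ring(28.,x,y))[far].mean()
            best.append((v,x,y))
    best.sort(reverse=True);print(c,np.round(best[:4],2).tolist(),np.round(np.mean(best[:15],0),1))
E
```

```text
t 3.12 pos [482.7 209.7 230. ] zyaw 0.389 xax [ 0. -0. -1.] q [ 0.34   0.204  1.492 -0.     1.446 -0.049] F [ 0.  -0.2 -0.9] M [-0.02  0.06 -0.04] gap 59.7
shift [85.8 -0.3 -0.3] turn [-0.3  0.   0. ]
top [[1.03, 485.0, -230.0], [1.03, 484.0, -230.0], [1.01, 484.0, -231.0], [0.99, 485.0, -229.0]] [   1.   484.7 -230.3]
side [[0.43, 488.0, -228.0], [0.43, 489.0, -228.0], [0.43, 488.0, -229.0], [0.42, 489.0, -229.0]] [ 4.000e-01  4.883e+02 -2.283e+02]
```

Emit:
{"fn": "step_arm", "kwargs": {
  "commands": [0.04,0,0,0,0,0,0.06,0.04,0,0,0,0,0,0.06,0.006,0,0,0,0,0,0.06,0,0,0,0,0,0,0.0,0,0,0,0,0,0,0.0],
  "squeeze": 20
}}

```text
clock: 3.75
eef_pos: [483.5, 210.0, 145.6]
eef_rot: [-0.044, 1.568, 0.35]
wrist_force: [0.7, 0.0, -0.5]
finger_gap: 43.6
```

Emit:
{"fn": "step_arm", "kwargs": {
  "commands": [0,0,0,0,0,0,0.0,0,0,0,0,0,0,0.0,0,0,0,0,0,0,0.0],
  "squeeze": 60
}}

```text
clock: 4.12
eef_pos: [482.8, 209.7, 144.1]
eef_rot: [-0.194, 1.571, 0.2]
wrist_force: [0.7, 0.2, -0.9]
finger_gap: 13.2
```

```bash
python3 - <<'E'
from plan import *
show()
E
```

```text
t 4.12 pos [482.8 209.7 144.1] zyaw 0.394 xax [ 0.  0. -1.] q [ 0.34   0.266  1.616 -0.     1.259 -0.054] F [ 0.7  0.2 -0.9] M [-0.08  0.04 -0.02] gap 13.2
```

Emit:
{"fn": "step_arm", "kwargs": {
  "commands": [0,0,0,0,0,0,0.0,0,0,0,0,0,0,0.0]
}}

```text
clock: 4.38
eef_pos: [482.7, 209.7, 144.0]
eef_rot: [-0.061, 1.571, 0.333]
wrist_force: [-0.4, -0.0, 0.0]
finger_gap: 0.3
```

```bash
python3 - <<'E'
from plan import *
show()
manip.camera('top');a=manip.camera('top')[215:285,210:290];b=manip.camera('side')[250:390,230:370]
cv2.imwrite('pics/g.png',np.hstack([cv2.resize(a,(400,400),interpolation=2),cv2.resize(b,(400,400),interpolation=2)])[...,::-1])
E
```

```text
t 4.38 pos [482.7 209.7 144. ] zyaw 0.394 xax [ 0.  0. -1.] q [ 0.34   0.266  1.616 -0.     1.259 -0.054] F [-0.4 -0.   0. ] M [-0.03  0.01  0.07] gap 0.3
```

View pics/g.png

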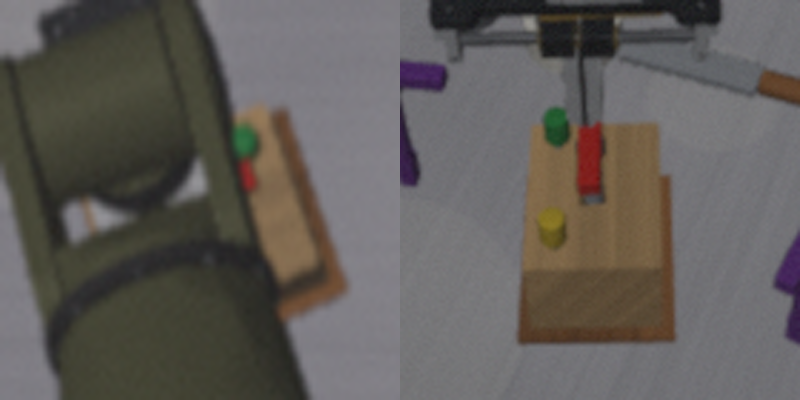

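```bash
python3 - <<'E'
from fit import *
for c in('top','side'):
    print(c,'tcp px(col,row)',np.round(proj(c,[482.7,209.7,144]),1),'bar top ends',np.round(proj(c,place(np.array([[0,47,171.],[0,-47,171],[0,0,171]]),[482.6,209.3,.395])),1).tolist())
    r=red(img(c+'0'));m=comp(r,(251,247) if c=='top' else (298,297),30)
    ys,xs=np.nonzero(m);print(c,'red mask',xs.min(),xs.max(),ys.min(),ys.max(),xs.mean(),ys.mean())
    P=cv2.minAreaRect(np.c_[xs,ys].astype(np.float32));print(P)
E
cd pics; python3 -c "
import cv2,numpy as np
from numpy import *
"
```

```text
top tcp px(col,row) [[247.2 250.7]] bar top ends [[232.0, 255.2], [260.3, 243.8], [246.2, 249.5]]
top red mask 232 260 243 257 246.22292993630575 250.23566878980893
((246.13792419433594, 250.3448028564453), (5.199469566345215, 29.711254119873047), 68.19859313964844)
side tcp px(col,row) [[296.4 302.6]] bar top ends [[295.6, 313.9], [296.2, 276.3], [295.9, 294.4]]
side red mask 292 300 277 317 295.8617363344051 297.80707395498393
((296.0, 297.0), (40.0, 8.0), 90.0)
```

```bash
python3 - <<'E'
from plan import *
show()
b=manip.camera('side')[240:340,240:350]
cv2.imwrite('pics/g2.png',cv2.resize(b,None,fx=6,fy=6,interpolation=2)[...,::-1])
E
```

```text
t 4.53 pos [482.7 209.7 143.9] zyaw 0.394 xax [-0. -0. -1.] q [ 0.34   0.267  1.616 -0.     1.259 -0.054] F [ 0.2  0.5 -1.3] M [-0.04  0.07 -0.03] gap 0.2
```

View pics/g2.png

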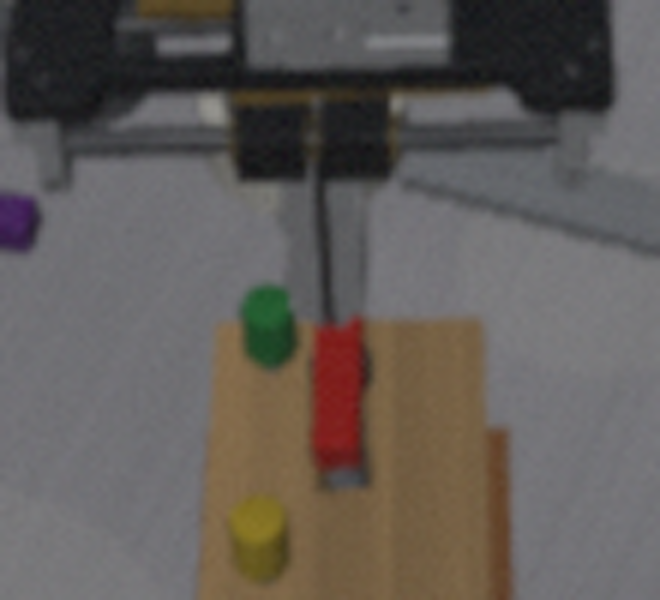

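The fingers closed on nothing (gap 0.2). The side view shows them hiding the far half of the bar, with their tips at crop (325,320), at about the height of the bar's top. So the tips may really be higher than reported. I'll open, look, and only then descend.

Emit:
{"fn": "step_arm", "kwargs": {
  "commands": [0,0,0,0,0,0,0.05,0,0,0,0,0,0,0.05,0,0,0,0,0,0,0.05,0,0,0,0,0,0,0.05]
}}

```text
clock: 5.08
eef_pos: [482.7, 209.7, 144.0]
eef_rot: [0.341, 1.571, 0.735]
wrist_force: [0.9, 0.0, 0.1]
finger_gap: 37.2
```

```bash
python3 - <<'E'
from plan import *
from fit import place
show()
b=manip.camera('side')
k=6;o=cv2.resize(b[240:340,240:350],None,fx=k,fy=k,interpolation=2)[...,::-1].copy()
L=place(np.array([[dx,dy,z] for dx in(25,-25) for dy in (8,-8) for z in(144.,171)]),[482.7,209.7,.394])
for q,P in zip(proj('side',L),L): cv2.circle(o,(int((q[0]+.5-240)*k),int((q[1]+.5-240)*k)),4,(0,255,255) if P[2]<150 else (255,255,0),-1)
cv2.imwrite('pics/g3.png',o)
E
```

```text
t 5.08 pos [482.7 209.7 144. ] zyaw 0.394 xax [ 0.  0. -1.] q [ 0.34   0.266  1.616  0.     1.259 -0.054] F [0.9 0.  0.1] M [-0.07  0.02 -0.  ] gap 37.2
```

View pics/g3.png

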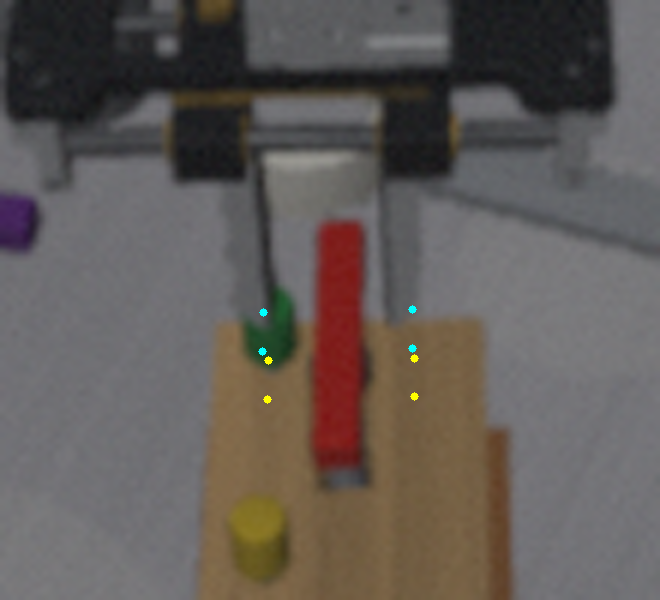

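The fingertips show at crop (250,325) and (400,325), while the reported pose would put them at row 360–400. The tips are therefore about 30–40 mm higher than reported. Lowering in steps with a check.

Emit:
{"fn": "step_arm", "kwargs": {
  "commands": [0.0125,0,0,0,0,0,0.05,0.0125,0,0,0,0,0,0.05,0,0,0,0,0,0,0.05]
}}

```text
clock: 5.5
eef_pos: [482.0, 209.5, 117.5]
eef_rot: [3.084, 1.568, -2.805]
wrist_force: [-1.5, -0.7, 0.4]
finger_gap: 50.2
```

```bash
python3 - <<'E'
from plan import *
from fit import place
show()
b=manip.camera('side')
k=6;o=cv2.resize(b[240:340,240:350],None,fx=k,fy=k,interpolation=2)[...,::-1].copy()
L=place(np.array([[dx,dy,z] for dx in(25,-25) for dy in (8,-8) for z in(144.,)]),[482.7,209.7,.394])
for q,P in zip(proj('side',L),L): cv2.circle(o,(int((q[0]+.5-240)*k),int((q[1]+.5-240)*k)),3,(0,255,255) if P[2]<150 else (255,255,0),-1)
cv2.imwrite('pics/g4.png',o)
E
```

```text
t 5.5 pos [482.  209.5 117.5] zyaw 0.394 xax [-0.002 -0.001 -1.   ] q [ 0.34   0.293  1.647  0.     1.204 -0.054] F [-1.5 -0.7  0.4] M [-0.07  0.02  0.03] gap 50.2
```

View pics/g4.png

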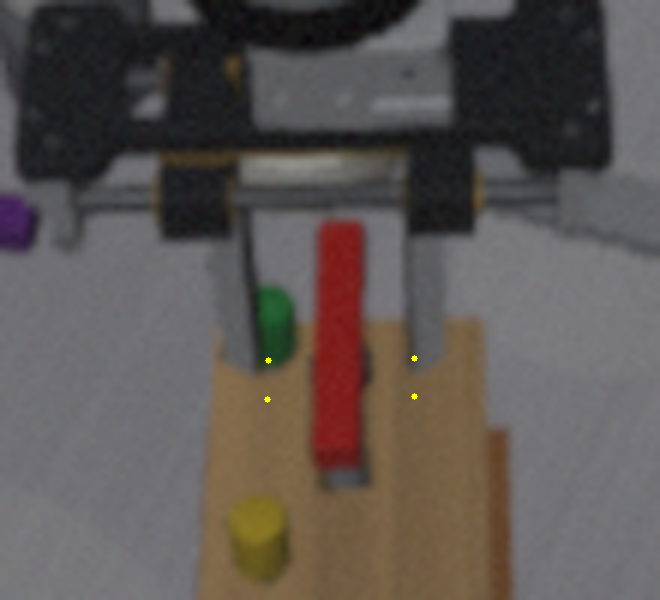

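Emit:
{"fn": "step_arm", "kwargs": {
  "commands": [0.009,0,0,0,0,0,0.05,0.009,0,0,0,0,0,0.04,0,0,0,0,0,0,0.0,0,0,0,0,0,0,0.0,0,0,0,0,0,0,0.0],
  "squeeze": 20
}}

```text
clock: 6.18
eef_pos: [482.8, 209.7, 101.2]
eef_rot: [-0.127, 1.57, 0.267]
wrist_force: [-1.5, -0.8, 1.0]
finger_gap: 15.9
```

Emit:
{"fn": "step_arm", "kwargs": {
  "commands": [0,0,0,0,0,0,0.0,0,0,0,0,0,0,0.0,0,0,0,0,0,0,0.0],
  "squeeze": 60
}}

```text
clock: 6.55
eef_pos: [482.8, 209.7, 101.2]
eef_rot: [-0.106, 1.57, 0.288]
wrist_force: [-1.1, -1.4, 3.9]
finger_gap: 15.4
```

```bash
python3 - <<'E'
from plan import *
show()
E
```

```text
t 6.55 pos [482.8 209.7 101.2] zyaw 0.394 xax [ 0.  0. -1.] q [ 0.34   0.311  1.665 -0.     1.166 -0.054] F [-1.1 -1.4  3.9] M [-0.16  0.48 -0.03] gap 15.4
```

Emit:
{"fn": "step_arm", "kwargs": {
  "commands": [-0.01,0,0,0,0,0,0.0,-0.025,0,0,0,0,0,0.0,-0.04,0,0,0,0,0,0.0,-0.04,0,0,0,0,0,0.0,-0.045,0,0,0,0,0,0.0]
}}

```text
clock: 7.18
eef_pos: [482.3, 209.5, 262.3]
eef_rot: [3.085, 1.57, -2.804]
wrist_force: [0.4, -0.2, -3.6]
finger_gap: 15.7
```

```bash
python3 - <<'E'
from plan import *
show()
go([487,-229.3,260],.394)
manip.camera('side')
a=manip.camera('side');cv2.imwrite('pics/lift_full.png',a[...,::-1])
cv2.imwrite('pics/lift.png',cv2.resize(a[170:330,220:380],(560,560),interpolation=2)[...,::-1])
E
```

```text
t 7.17 pos [482.3 209.5 262.3] zyaw 0.394 xax [-0.001 -0.    -1.   ] q [ 0.34   0.19   1.435  0.     1.517 -0.054] F [ 0.4 -0.2 -3.6] M [-0.04 -0.02 -0.01] gap 15.7
shift [   2.4 -407.  -164.2] turn [ 0. -0. -0.]
```

View pics/lift.png

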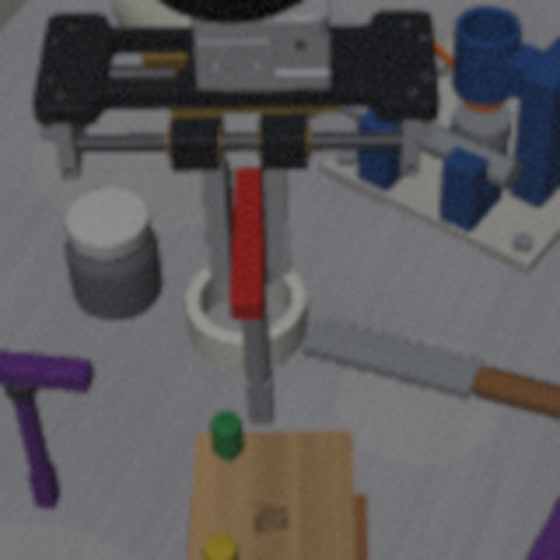

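The picture shows the key hanging upright in the fingers, tip at crop (260,420) and the rest's hole at crop (272,517). Before moving over, I'll look at the socket's yaw in the unobstructed first top picture.

```bash
python3 - <<'E'
from fit import *
for c,P in(('side',[482.3,209.5,181.1]),('side',[482.6,209.3,90]),('side',[487,-229.3,145]),('top',[487,-229.3,145]),('top',[487,-229.3,107]),('top',[482.6,209.3,90])): print(c,P,np.round(proj(c,P),1))
t=img('top0')
k=24;z=cv2.resize(t[236:264,372:402],None,fx=k,fy=k,interpolation=2).astype(float)
z=np.clip((z-30)*1.7,0,255).astype(np.uint8);cv2.imwrite('pics/z.png',cv2.resize(z,(600,560)))
# pointer, band, red patch centroids
h,s,v=hsv(t);yy,xx=np.mgrid[:480,:640];n=np.hypot(yy-251,xx-388)<40
for nm,m,zz in(('orange',(h>5)&(h<20)&(s>110)&n&(np.hypot(yy-251,xx-388)>8),75),('green',(h>60)&(h<95)&(s>50)&n,67),('red',red(t)&n,67)):
    ys,xs=np.nonzero(m)
    if len(xs):
        W=atz('top',(ys.mean(),xs.mean()),zz);print(nm,len(xs),xs.mean(),ys.mean(),np.round(W,1),'ang',np.round(np.arctan2(W[1]+229.3,W[0]-487),3),'r',np.hypot(W[1]+229.3,W[0]-487))
E
```

```text
side [482.3, 209.5, 181.1] [[295.8 291.4]]
side [482.6, 209.3, 90] [[297.5 317.5]]
side [487, -229.3, 145] [[359.7 177.8]]
top [487, -229.3, 145] [[387.2 250.2]]
top [487, -229.3, 107] [[385.8 252. ]]
top [482.6, 209.3, 90] [[249.5 253.2]]
orange 13 397.2307692307692 239.46153846153845 [ 533.3 -270.6   75. ] ang -0.729 r 61.997355499068554
green 35 406.37142857142857 247.85714285714286 [ 507. -301.   67.] ang -1.299 r 74.47069351424601
red 40 407.025 255.8 [ 480.8 -302.7   67. ] ang -1.655 r 73.67313262126267
```

View pics/z.png

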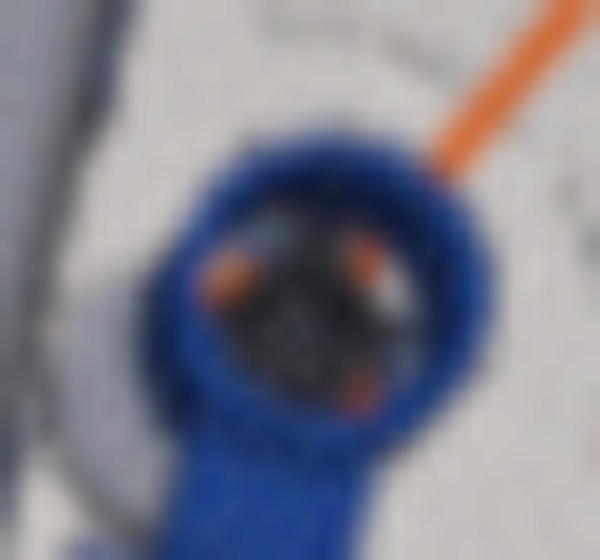

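The picture shows the tube mouth centred near crop (322,290). The screw head's recess is a dark diamond near (300,330), with its sides roughly at 45° in the image. That agrees with a yaw near 0.7–0.8. Moving over the tube.

Emit:
{"fn": "step_arm", "kwargs": {
  "commands": [0,-0.0409,-0.0165,0,0,0,0.0,0,-0.0409,-0.0165,0,0,0,0.0,0,-0.0409,-0.0165,0,0,0,0.0,0,-0.0409,-0.0165,0,0,0,0.0,0,-0.0409,-0.0165,0,0,0,0.0]
}}

```text
clock: 7.9
eef_pos: [484.6, -12.2, 260.0]
eef_rot: [2.634, 1.57, 3.028]
wrist_force: [0.2, -0.5, -3.3]
finger_gap: 15.9
```

Emit:
{"fn": "step_arm", "kwargs": {
  "commands": [0,-0.0409,-0.0165,0,0,0,0.0,0,-0.0409,-0.0165,0,0,0,0.0,0,-0.0409,-0.0165,0,0,0,0.0,0,-0.0409,-0.0165,0,0,0,0.0,0,-0.0409,-0.0165,0,0,0,0.0]
}}

```text
clock: 8.52
eef_pos: [486.9, -232.6, 259.9]
eef_rot: [2.206, 1.569, 2.6]
wrist_force: [0.1, 0.4, -3.1]
finger_gap: 14.9
```

Emit:
{"fn": "step_arm", "kwargs": {
  "commands": [0,0,0,-7,0,0,0.0,0,0,0,-7,0,0,0.0,0,0,0,-6,0,0,0.0,0,0,0,0,0,0,0.0]
}}

```text
clock: 9.02
eef_pos: [487.2, -231.2, 260.1]
eef_rot: [1.89, 1.569, 2.633]
wrist_force: [0.8, -0.5, -3.4]
finger_gap: 15.3
```

```bash
python3 - <<'E'
from plan import *
from fit import img
show()
go([487,-231,262],.75)
a=manip.camera('side');cv2.imwrite('pics/over_full.png',a[...,::-1])
cv2.imwrite('pics/over.png',cv2.resize(a[120:240,310:410],(500,600),interpolation=2)[...,::-1])
print('mouth px',proj('side',[487,-231,145]),'tip px',proj('side',[st['eef_pos'][0],st['eef_pos'][1],st['eef_pos'][2]-81.2]))
g=cv2.cvtColor(img('top0'),cv2.COLOR_BGR2GRAY).astype(np.float32);al=np.linspace(0,2*np.pi,72,endpoint=False)
for cx,cy in((385.8,252),(386.4,252.1),(386.4,252.6),(387,252)):
    for r in(2.,3.,4.5):
        v=cv2.remap(g,(cx+r*np.sin(-al)).astype(np.float32)[:,None],(cy-r*np.cos(al)).astype(np.float32)[:,None],1).ravel()
        F=(v*np.exp(-4j*al)).mean();print(cx,cy,r,'bright yaw',round(np.angle(F)/4%1.571,2),round(abs(F),2),end=' | ')
    print()
E
```

```text
t 9.03 pos [ 487.2 -231.2  260.1] zyaw 0.742 xax [-0.001  0.001 -1.   ] q [-0.511  0.223  1.401 -0.     1.519 -1.253] F [ 0.8 -0.5 -3.4] M [-0.03 -0.04  0.04] gap 15.3
shift [-1.9  0.3  0. ] turn [-0.4 -0.  -0.1]
mouth px [[359.90533125 177.4679025 ]] tip px [[360.6756399  167.13585158]]
385.8 252 2.0 bright yaw 0.8 0.19 | 385.8 252 3.0 bright yaw 0.8 0.85 | 385.8 252 4.5 bright yaw 0.93 2.65 | 
386.4 252.1 2.0 bright yaw 1.36 0.17 | 386.4 252.1 3.0 bright yaw 0.77 0.77 | 386.4 252.1 4.5 bright yaw 0.93 3.25 | 
386.4 252.6 2.0 bright yaw 0.01 0.27 | 386.4 252.6 3.0 bright yaw 0.56 0.29 | 386.4 252.6 4.5 bright yaw 0.93 2.86 | 
387 252 2.0 bright yaw 0.79 0.11 | 387 252 3.0 bright yaw 0.88 1.41 | 387 252 4.5 bright yaw 0.92 3.66 |
```

View pics/over.png

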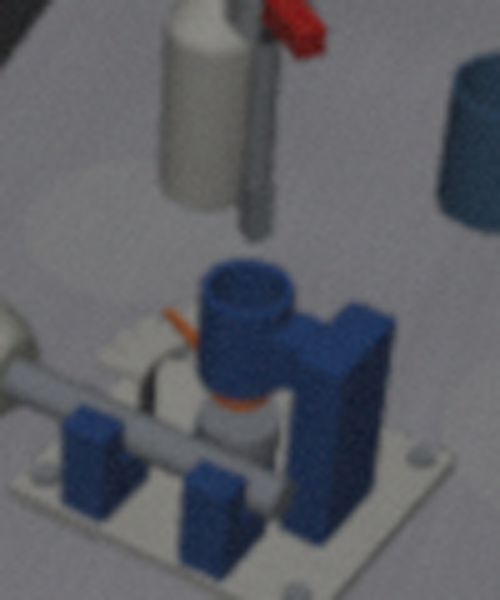

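The picture shows the key tip at crop (256,238), and the tube mouth at (248,287). Both match the predicted pixels within 1 px. Trimming the yaw to about 0.85 and lowering into the tube.

Emit:
{"fn": "step_arm", "kwargs": {
  "commands": [0.01,0,0,-6,0,0,0.0,0.02,0,0,0,0,0,0.0,0.02,0,0,0,0,0,0.0,0.012,0,0,0,0,0,0.0,0,0,0,0,0,0,0.0]
}}

```text
clock: 9.7
eef_pos: [487.2, -231.2, 198.4]
eef_rot: [1.778, 1.569, 2.625]
wrist_force: [-0.2, -0.2, -3.6]
finger_gap: 15.5
```

Emit:
{"fn": "step_arm", "kwargs": {
  "commands": [0.004,0,0,0,0,0,0.0,0.004,0,0,0,0,0,0.0,0.003,0,0,0,0,0,0.0,0.003,0,0,0,0,0,0.0,0,0,0,0,0,0,0.0]
}}

```text
clock: 10.32
eef_pos: [487.3, -231.3, 184.7]
eef_rot: [1.888, 1.57, 2.736]
wrist_force: [0.1, 0.9, -3.2]
finger_gap: 15.5
```

```bash
python3 -c "
from plan import *
show();print('tip z',st['eef_pos'][2]-81.2)"
```

```text
t 10.32 pos [ 487.3 -231.3  184.7] zyaw 0.848 xax [-0.  0. -1.] q [-0.511  0.262  1.525 -0.     1.355 -1.359] F [ 0.1  0.9 -3.2] M [-0.01 -0.   -0.03] gap 15.5
tip z 103.51992117524613
```

Emit:
{"fn": "step_arm", "kwargs": {
  "commands": [0.002,0,0,0,0,0,0.0,0.002,0,0,0,0,0,0.0,0,0,0,0,0,0,0.0]
}}

```text
clock: 10.7
eef_pos: [488.3, -231.9, 183.1]
eef_rot: [-1.379, 1.567, -0.531]
wrist_force: [-1.6, -0.3, 12.3]
finger_gap: 15.2
```

Emit:
{"fn": "step_arm", "kwargs": {
  "commands": [0.002,0,0,0,0,0,0.0,0.002,0,0,0,0,0,0.0,0,0,0,0,0,0,0.0]
}}

```text
clock: 11.08
eef_pos: [487.5, -231.5, 176.9]
eef_rot: [-1.577, 1.57, -0.729]
wrist_force: [2.0, -1.6, -2.1]
finger_gap: 15.3
```

```bash
python3 -c "
from plan import *
show();print('tip z',st['eef_pos'][2]-81.2)"
```

```text
t 11.07 pos [ 487.5 -231.5  176.9] zyaw 0.848 xax [ 0. -0. -1.] q [-0.511  0.268  1.536 -0.     1.337 -1.359] F [ 2.  -1.6 -2.1] M [-0.43 -0.44  0.02] gap 15.3
tip z 95.70235001021395
```

Emit:
{"fn": "step_arm", "kwargs": {
  "commands": [0.003,0,0,0,0,0,0.0,0.003,0,0,0,0,0,0.0,0.0025,0,0,0,0,0,0.0,0,0,0,0,0,0,0.0]
}}

```text
clock: 11.58
eef_pos: [487.3, -231.3, 168.0]
eef_rot: [1.819, 1.57, 2.667]
wrist_force: [1.3, -0.9, -4.9]
finger_gap: 15.6
```

```bash
python3 -c "
from plan import *
show();print('tip z',st['eef_pos'][2]-81.2)
manip.camera('top');s=[manip.find_in('pointer_tip',c)[:1] for c in ['top']];manip.camera('side');print(s,manip.find_in('pointer_tip','side')[:1])
a=manip.camera('top');cv2.imwrite('pics/in_full.png',a[...,::-1])
b=manip.camera('side')
cv2.imwrite('pics/in.png',np.hstack([cv2.resize(a[220:280,360:420],(400,400),interpolation=2),cv2.resize(b[150:230,310:390],(400,400),interpolation=2)])[...,::-1])
cv2.imwrite('pics/in_side_full.png',b[...,::-1])"
```

```text
t 11.57 pos [ 487.3 -231.3  168. ] zyaw 0.848 xax [-0.001  0.    -1.   ] q [-0.511  0.275  1.548 -0.     1.319 -1.359] F [ 1.3 -0.9 -4.9] M [-0.59 -0.53  0.03] gap 15.6
tip z 86.80341440741502
[[{'centre': [219.5, 471.7], 'score': 0.43}]] [{'centre': [201.5, 357.9], 'score': 0.73}]
```

View pics/in.png

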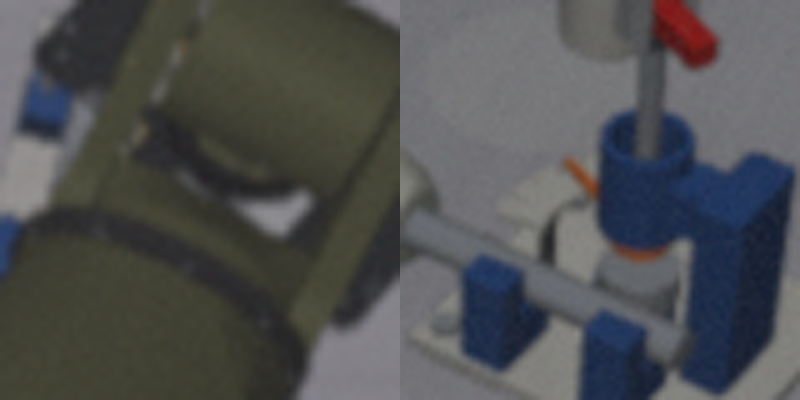

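The picture shows the key seated in the tube in the side half (right), with the pointer still visible at crop (580,180) left of the tube. The top view is blocked by the arm. Now turning clockwise while watching the moment and the orange pixels.

```bash
cat > mon.py <<'E'
from plan import *
from fit import hsv
def orange(b):
    h,s,v=hsv(cv2.cvtColor(b,cv2.COLOR_RGB2BGR));yy,xx=np.mgrid[:480,:640]
    m=(h>4)&(h<20)&(s>120)&(yy>170)&(yy<215)&(xx>325)&(xx<375);up=m&(yy<194)
    ys,xs=np.nonzero(up);return len(xs),(round(xs.mean(),1),round(ys.mean(),1),xs.min(),ys.min()) if len(xs) else None
if __name__=='__main__':
    print('Mz',np.round(st['moment'],3),'F',np.round(st['wrist_force'],1),'pos',np.round(st['eef_pos'],1),'q6',round(st['joints'][5],3),'gap',round(st['finger_gap'],1),'t',round(st['clock'],2))
    zz=R.from_euler('xyz',st['eef_rot']).as_matrix();print('zyaw',round(np.arctan2(zz[1,2],zz[0,2]),3),orange(manip.camera('side')))
E
python3 mon.py
```

```text
Mz [-0.669 -0.572 -0.023] F [ 1.7 -1.2 -5.2] pos [ 487.3 -231.3  168.3] q6 -1.359 gap 15.4 t 11.88
zyaw 0.848 (13, (np.float64(346.2), np.float64(185.1), np.int64(344), np.int64(182)))
```

Emit:
{"fn": "step_arm", "kwargs": {
  "commands": [0,0,0,3,0,0,0.0,0,0,0,3,0,0,0.0,0,0,0,3,0,0,0.0]
}}

```text
clock: 12.3
eef_pos: [487.3, -231.4, 168.6]
eef_rot: [3.005, 1.571, -2.589]
wrist_force: [0.9, -2.2, -2.3]
finger_gap: 15.4
```

```bash
python3 mon.py
```

```text
Mz [-0.595 -0.175 -0.004] F [ 0.9 -2.2 -2.3] pos [ 487.3 -231.4  168.6] q6 -1.2 gap 15.4 t 12.3
zyaw 0.689 (14, (np.float64(346.0), np.float64(184.9), np.int64(343), np.int64(182)))
```

Emit:
{"fn": "step_arm", "kwargs": {
  "commands": [0,0,0,3,0,0,0.0,0,0,0,3,0,0,0.0,0,0,0,3,0,0,0.0]
}}

```text
clock: 12.72
eef_pos: [487.4, -231.3, 168.6]
eef_rot: [-2.617, 1.571, -2.084]
wrist_force: [1.1, -0.6, -4.3]
finger_gap: 15.4
```

```bash
python3 mon.py
```

```text
Mz [-0.594 -0.297  0.007] F [ 1.1 -0.6 -4.3] pos [ 487.4 -231.3  168.6] q6 -1.044 gap 15.4 t 12.72
zyaw 0.533 (14, (np.float64(346.1), np.float64(185.1), np.int64(344), np.int64(182)))
```

Emit:
{"fn": "step_arm", "kwargs": {
  "commands": [0,0,0,3,0,0,0.0,0,0,0,3,0,0,0.0,0,0,0,3,0,0,0.0]
}}

```text
clock: 13.15
eef_pos: [487.5, -231.3, 168.6]
eef_rot: [-0.707, 1.57, -0.331]
wrist_force: [1.4, -1.1, -3.6]
finger_gap: 15.8
```

```bash
python3 mon.py
```

```text
Mz [-0.535 -0.506  0.038] F [ 1.4 -1.1 -3.6] pos [ 487.5 -231.3  168.6] q6 -0.888 gap 15.8 t 13.15
zyaw 0.377 (14, (np.float64(346.0), np.float64(184.9), np.int64(343), np.int64(182)))
```

Emit:
{"fn": "step_arm", "kwargs": {
  "commands": [0,0,0,3,0,0,0.0,0,0,0,3,0,0,0.0,0,0,0,0,0,0,0.0]
}}

```text
clock: 13.58
eef_pos: [487.5, -231.3, 168.6]
eef_rot: [-0.59, 1.57, -0.317]
wrist_force: [2.2, -1.9, -4.2]
finger_gap: 15.3
```

```bash
python3 mon.py
```

```text
Mz [-0.54  -0.59  -0.015] F [ 2.2 -1.9 -4.2] pos [ 487.5 -231.3  168.6] q6 -0.785 gap 15.3 t 13.57
zyaw 0.274 (14, (np.float64(346.0), np.float64(184.9), np.int64(343), np.int64(182)))
```

Emit:
{"fn": "step_arm", "kwargs": {
  "commands": [0,0,0,3,0,0,0.0,0,0,0,3,0,0,0.0,0,0,0,0,0,0,0.0]
}}

```text
clock: 14.0
eef_pos: [487.6, -231.4, 168.6]
eef_rot: [-0.564, 1.57, -0.395]
wrist_force: [3.3, -2.1, -2.7]
finger_gap: 15.5
```

```bash
python3 mon.py
```

```text
Mz [-0.654 -0.811  0.045] F [ 3.3 -2.1 -2.7] pos [ 487.6 -231.4  168.6] q6 -0.68 gap 15.5 t 14.0
zyaw 0.169 (14, (np.float64(346.1), np.float64(185.1), np.int64(344), np.int64(182)))
```

Emit:
{"fn": "step_arm", "kwargs": {
  "commands": [0,0,0,3,0,0,0.0,0,0,0,3,0,0,0.0,0,0,0,0,0,0,0.0]
}}

```text
clock: 14.42
eef_pos: [487.7, -231.4, 168.7]
eef_rot: [-0.539, 1.57, -0.475]
wrist_force: [4.3, -2.6, -3.2]
finger_gap: 15.6
```

```bash
python3 mon.py
```

```text
Mz [-0.915 -1.247  0.137] F [ 4.3 -2.6 -3.2] pos [ 487.7 -231.4  168.7] q6 -0.576 gap 15.6 t 14.43
zyaw 0.065 (14, (np.float64(346.1), np.float64(185.1), np.int64(344), np.int64(182)))
```

Emit:
{"fn": "step_arm", "kwargs": {
  "commands": [0,0,0,3,0,0,0.0,0,0,0,0,0,0,0.0]
}}

```text
clock: 14.72
eef_pos: [487.7, -231.5, 168.6]
eef_rot: [-0.541, 1.57, -0.529]
wrist_force: [4.6, -2.6, -3.5]
finger_gap: 15.7
```

```bash
python3 mon.py
```

```text
Mz [-0.944 -1.253  0.233] F [ 4.6 -2.6 -3.5] pos [ 487.7 -231.5  168.6] q6 -0.523 gap 15.7 t 14.72
zyaw 0.012 (12, (np.float64(346.4), np.float64(184.3), np.int64(344), np.int64(182)))
```

Emit:
{"fn": "step_arm", "kwargs": {
  "commands": [0,0,0,3,0,0,0.0,0,0,0,0,0,0,0.0]
}}

```text
clock: 15.02
eef_pos: [487.7, -231.5, 168.6]
eef_rot: [-0.539, 1.57, -0.579]
wrist_force: [3.8, -3.9, -3.1]
finger_gap: 15.5
```

```bash
python3 mon.py
```

```text
Mz [-1.001 -1.322  0.22 ] F [ 3.8 -3.9 -3.1] pos [ 487.7 -231.5  168.6] q6 -0.471 gap 15.5 t 15.03
zyaw -0.04 (8, (np.float64(347.2), np.float64(183.5), np.int64(346), np.int64(182)))
```

Emit:
{"fn": "step_arm", "kwargs": {
  "commands": [0,0,0,3,0,0,0.0,0,0,0,3,0,0,0.0,0,0,0,0,0,0,0.0]
}}

```text
clock: 15.45
eef_pos: [487.8, -231.5, 168.6]
eef_rot: [-0.458, 1.57, -0.603]
wrist_force: [4.7, -3.9, -3.4]
finger_gap: 15.4
```

```bash
python3 mon.py; python3 - <<'E'
from fit import *
b=manip.camera('side');m=comp(red(cv2.cvtColor(b,cv2.COLOR_RGB2BGR)),(150,370),45)
print(m.sum());ys,xs=np.nonzero(m);print(cv2.minAreaRect(np.c_[xs,ys].astype(np.float32)))
# visible half only: bar end nearest the camera vs model for several yaws
for y in(.0,-.05,-.1,-.15): print(y,np.round(proj('side',place(np.array([[-8,47,229.],[8,47,229]]),[487.5,-231.4,y])),1).tolist(), 'xs',xs.max() if len(xs) else 0)
E
```

```text
Mz [-1.124 -1.374  0.233] F [ 4.7 -3.9 -3.4] pos [ 487.8 -231.5  168.6] q6 -0.366 gap 15.4 t 15.45
zyaw -0.145 (4, (np.float64(348.5), np.float64(181.5), np.int64(348), np.int64(181)))
109.0
((357.96002197265625, 153.2200164794922), (6.600000381469727, 19.600000381469727), 36.869895935058594)
0.0 [[359.2, 162.0], [353.0, 160.6]] xs 362
-0.05 [[358.2, 161.8], [352.2, 160.3]] xs 362
-0.1 [[357.3, 161.7], [351.4, 160.0]] xs 362
-0.15 [[356.4, 161.5], [350.6, 159.6]] xs 362
```

The pointer began to move at zyaw ≈ 0.03, when the moment reached 0.23 N m, so the screw is now near 0.79. About 21° more should bring it to roughly 1.16.

Emit:
{"fn": "step_arm", "kwargs": {
  "commands": [0,0,0,3,0,0,0.0,0,0,0,3,0,0,0.0,0,0,0,3,0,0,0.0,0,0,0,3,0,0,0.0,0,0,0,0,0,0,0.0]
}}

```text
clock: 16.18
eef_pos: [487.7, -231.6, 168.7]
eef_rot: [-0.413, 1.57, -0.768]
wrist_force: [4.1, -3.7, -2.5]
finger_gap: 15.3
```

```bash
python3 mon.py; python3 - <<'E'
from fit import *
b=manip.camera('side');m=comp(red(cv2.cvtColor(b,cv2.COLOR_RGB2BGR)),(150,370),45)
ys,xs=np.nonzero(m);i=ys.argmax();print(m.sum(),'lowest',xs[ys>=ys.max()-1].mean(),ys.max(),'xs',xs.min(),xs.max(),'ys',ys.min())
st=manip.read_state()['eef_pos']
for y in(.0,-.1,-.2,-.3,-.4,-.5): print(y,np.round(proj('side',place(np.array([[-8,47,220.],[8,47,220],[-8,47,236],[8,47,236]]),[st[0],st[1],y])),1).tolist())
E
```

```text
Mz [-1.137 -1.122  0.31 ] F [ 4.1 -3.7 -2.5] pos [ 487.7 -231.6  168.7] q6 -0.157 gap 15.3 t 16.18
zyaw -0.355 (0, None)
124.0 lowest 351.14285714285717 161 xs 349 373 ys 141
0.0 [[358.9, 164.9], [352.8, 163.5], [359.3, 159.6], [353.1, 158.2]]
-0.1 [[357.0, 164.6], [351.2, 162.9], [357.4, 159.3], [351.5, 157.6]]
-0.2 [[355.2, 164.2], [349.7, 162.2], [355.6, 158.9], [349.9, 156.9]]
-0.3 [[353.4, 163.7], [348.3, 161.4], [353.8, 158.4], [348.5, 156.1]]
-0.4 [[351.8, 163.1], [347.0, 160.5], [352.1, 157.8], [347.3, 155.2]]
-0.5 [[350.2, 162.4], [345.9, 159.6], [350.5, 157.1], [346.2, 154.3]]
```

Emit:
{"fn": "step_arm", "kwargs": {
  "commands": [0,0,0,3,0,0,0.0,0,0,0,3,0,0,0.0,0,0,0,3,0,0,0.0,0,0,0,0,0,0,0.0]
}}

```text
clock: 16.77
eef_pos: [487.7, -231.7, 168.7]
eef_rot: [-0.3, 1.569, -0.811]
wrist_force: [4.3, -5.1, -1.9]
finger_gap: 15.2
```

```bash
python3 mon.py
```

```text
Mz [-1.287 -1.167  0.258] F [ 4.3 -5.1 -1.9] pos [ 487.7 -231.7  168.7] q6 0.001 gap 15.2 t 16.77
zyaw -0.512 (0, None)
```

Emit:
{"fn": "step_arm", "kwargs": {
  "commands": [0,0,0,-4,0,0,0.0,-0.005,0,0,0,0,0,0.0,-0.02,0,0,0,0,0,0.0,-0.03,0,0,0,0,0,0.0,-0.04,0,0,0,0,0,0.0]
}}

```text
clock: 17.45
eef_pos: [486.4, -230.7, 263.5]
eef_rot: [3.028, 1.567, 2.587]
wrist_force: [0.8, 0.4, -3.3]
finger_gap: 15.5
```

```bash
python3 - <<'E'
from plan import *
show();go([485,0,262],.394)
E
```

```text
t 17.45 pos [ 486.4 -230.7  263.5] zyaw -0.441 xax [-0.003  0.002 -1.   ] q [-0.511  0.221  1.395  0.     1.529 -0.07 ] F [ 0.8  0.4 -3.3] M [-0.06  0.08  0.  ] gap 15.5
shift [  1.9 208.  -99.8] turn [-47.9  -0.2  -0.1]
```

Emit:
{"fn": "step_arm", "kwargs": {
  "commands": [0,0.0416,-0.02,0,0,0,0.0,0,0.0416,-0.02,0,0,0,0.0,0,0.0416,-0.02,0,0,0,0.0,0,0.0416,-0.02,0,0,0,0.0,0,0.0416,-0.02,0,0,0,0.0]
}}

```text
clock: 18.08
eef_pos: [485.4, 1.1, 263.2]
eef_rot: [-2.867, 1.569, 2.975]
wrist_force: [1.4, -0.3, -2.8]
finger_gap: 15.6
```

```bash
python3 - <<'E'
from fit import *
from plan import show,go
show();go([482.7,209.5,262],.394)
for n,t in(('before',img('top0')),('now',cv2.cvtColor(manip.camera('top'),cv2.COLOR_RGB2BGR))):
    h,s,v=hsv(t);yy,xx=np.mgrid[:480,:640];cx,cy=proj('top',[487,-231,75])[0];d=np.hypot(yy-cy,xx-cx)
    for nm,m,zz in(('orange',(h>4)&(h<20)&(s>100)&(d<30)&(d>11),75),('green',(h>60)&(h<95)&(s>50)&(d<40),67),('red',red(t)&(d<40),67)):
        ys,xs=np.nonzero(m)
        if len(xs):
            W=np.array([atz('top',(a,b),zz) for a,b in zip(ys,xs)]).mean(0)-[487,-231,0];print(n,nm,len(xs),np.round(W[:2],1),'ang',np.round(np.arctan2(W[1],W[0]),3),'r',round(np.hypot(*W[:2]),1))
    if n=='now': cv2.imwrite('pics/after.png',cv2.resize(t[225:275,365:425],None,fx=12,fy=12,interpolation=2))
E
```

```text
t 18.07 pos [485.4   1.1 263.2] zyaw -0.441 xax [-0.002  0.    -1.   ] q [-0.073  0.096  1.54   0.     1.507  0.368] F [ 1.4 -0.3 -2.8] M [-0.02  0.11 -0.07] gap 15.6
shift [  1.3 187.3 -91.4] turn [-47.9  -0.1  -0. ]
before orange 15 [ 45.4 -38.8] ang -0.708 r 59.7
before green 35 [ 20. -70.] ang -1.293 r 72.8
before red 40 [ -6.2 -71.7] ang -1.657 r 72.0
now orange 21 [ 19.1 -59. ] ang -1.257 r 62.0
now green 11 [ 15.6 -73.2] ang -1.361 r 74.8
now red 41 [ -6.  -71.7] ang -1.654 r 72.0
```

View pics/after.png

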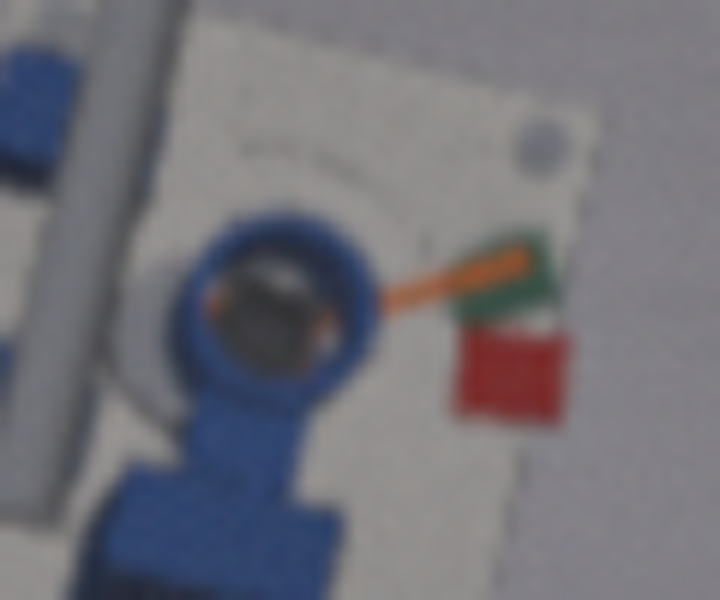

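The picture shows the pointer tip at crop (525,258), inside the green band and clear of the red patch. The numbers give about 1.16. Returning the key to the rest.

Emit:
{"fn": "step_arm", "kwargs": {
  "commands": [0,0.0375,-0.0183,0,0,0,0.0,0,0.0375,-0.0183,0,0,0,0.0,0,0.0375,-0.0183,0,0,0,0.0,0,0.0375,-0.0183,0,0,0,0.0,0,0.0373,-0.0182,0,0,0,0.0]
}}

```text
clock: 18.75
eef_pos: [483.3, 209.1, 263.1]
eef_rot: [-2.438, 1.569, -2.88]
wrist_force: [0.6, -0.4, -4.1]
finger_gap: 15.8
```

Emit:
{"fn": "step_arm", "kwargs": {
  "commands": [0,0,0,-9.6,0,0,0.0,0,0,0,-9.6,0,0,0.0,0,0,0,-9.6,0,0,0.0,0,0,0,-9.6,0,0,0.0,0,0,0,-9.5,0,0,0.0]
}}

```text
clock: 19.38
eef_pos: [483.5, 207.7, 263.1]
eef_rot: [2.995, 1.568, -2.888]
wrist_force: [-0.8, -0.3, -3.3]
finger_gap: 15.7
```

Emit:
{"fn": "step_arm", "kwargs": {
  "commands": [0,0,0,0,0,0,0.0]
}}

```text
clock: 19.5
eef_pos: [483.7, 207.7, 263.1]
eef_rot: [3.0, 1.569, -2.891]
wrist_force: [0.2, 0.9, -2.9]
finger_gap: 15.6
```

```bash
python3 - <<'E'
from fit import *
from plan import show,go,st
show();go([482.7,209.6,262],.394)
def rect(b):
    r=red(b);return [comp(r,(250,290),45)]
now=cv2.cvtColor(manip.camera('side'),cv2.COLOR_RGB2BGR)
for n,b in(('lift',img('lift')),('now',now)):
    m=comp(red(b),(240,290),45);ys,xs=np.nonzero(m);L=cv2.fitLine(np.c_[xs,ys].astype(np.float32),cv2.DIST_L2,0,.01,.01).ravel()
    lo=[xs[ys==y].mean() for y in (ys.min()+2,ys.max()-2)]
    h,s,v=hsv(b);print(n,len(xs),'centroid',xs.mean().round(2),ys.mean().round(2),'rows',ys.min(),ys.max(),'cols at ends',np.round(lo,1),'dir',np.round(L[:2],3))
    # shank tip: dark/gray pixels just below the bar vs. tape
    g=cv2.cvtColor(b,cv2.COLOR_BGR2GRAY);print([int(g[y,294]) for y in range(280,298)])
E
```

```text
t 19.5 pos [483.7 207.7 263.1] zyaw 0.393 xax [-0.002 -0.    -1.   ] q [ 0.336  0.192  1.431  0.     1.52  -0.057] F [ 0.2  0.9 -2.9] M [-0.1   0.07 -0.02] gap 15.6
shift [ 1.1  2.1 -0.2] turn [-0.1 -0.1 -0. ]
lift 375 centroid 290.3 239.76 rows 218 260 cols at ends [291.  290.5] dir [ 0.012 -1.   ]
[77, 78, 80, 79, 79, 78, 80, 79, 74, 78, 83, 101, 111, 106, 95, 94, 96, 99]
now 354 centroid 290.95 241.34 rows 220 261 cols at ends [291. 291.] dir [0.004 1.   ]
[79, 82, 78, 76, 78, 80, 79, 79, 78, 79, 81, 85, 103, 104, 100, 95, 96, 95]
```

Emit:
{"fn": "step_arm", "kwargs": {
  "commands": [0.01,0.002,0,0,0,0,0.0,0.025,0,0,0,0,0,0.0,0.025,0,0,0,0,0,0.0,0.012,0,0,0,0,0,0.0,0,0,0,0,0,0,0.0]
}}

```text
clock: 20.18
eef_pos: [483.2, 209.7, 190.9]
eef_rot: [3.085, 1.569, -2.807]
wrist_force: [0.4, -0.1, -2.4]
finger_gap: 15.8
```

Emit:
{"fn": "step_arm", "kwargs": {
  "commands": [0.004,0,0,0,0,0,0.0,0.004,0,0,0,0,0,0.0,0.004,0,0,0,0,0,0.0,0,0,0,0,0,0,0.0]
}}

```text
clock: 20.68
eef_pos: [483.4, 209.7, 179.2]
eef_rot: [3.128, 1.57, -2.763]
wrist_force: [-0.8, -0.7, -3.3]
finger_gap: 15.5
```

```bash
python3 -c "
from plan import *
show();print('tip z',st['eef_pos'][2]-81.2);go([482.7,209.6,170],.394)"
```

```text
t 20.68 pos [483.4 209.7 179.2] zyaw 0.392 xax [-0. -0. -1.] q [ 0.34   0.238  1.568 -0.     1.336 -0.053] F [-0.8 -0.7 -3.3] M [-0.08  0.01  0.02] gap 15.5
tip z 97.99744383620417
shift [ 9.2  0.2 -0.6] turn [-0.1 -0.  -0. ]
```

Emit:
{"fn": "step_arm", "kwargs": {
  "commands": [0.004,0,-0.0005,0,0,0,0.0,0.004,0,0,0,0,0,0.0,0.003,0,0,0,0,0,0.0,0,0,0,0,0,0,0.0]
}}

```text
clock: 21.18
eef_pos: [482.9, 209.5, 168.2]
eef_rot: [3.12, 1.57, -2.771]
wrist_force: [0.1, 0.4, -3.0]
finger_gap: 15.7
```

Emit:
{"fn": "step_arm", "kwargs": {
  "commands": [0.004,0,0,0,0,0,0.0,0.003,0,0,0,0,0,0.0,0,0,0,0,0,0,0.0]
}}

```text
clock: 21.55
eef_pos: [483.3, 209.6, 162.3]
eef_rot: [-0.074, 1.569, 0.318]
wrist_force: [-0.4, 1.0, -3.4]
finger_gap: 15.7
```

```bash
python3 -c "
from plan import *
show();print('tip z',st['eef_pos'][2]-81.2);go([482.7,209.6,101.2],.394)"
```

```text
t 21.55 pos [483.3 209.6 162.3] zyaw 0.392 xax [ 0.001  0.    -1.   ] q [ 0.34   0.25   1.593 -0.     1.297 -0.053] F [-0.4  1.  -3.4] M [-0.08  0.13 -0.04] gap 15.7
tip z 81.06509006036875
shift [61.1  0.2 -0.6] turn [-0.1  0.1  0. ]
```

Emit:
{"fn": "step_arm", "kwargs": {
  "commands": [0.008,0,-0.0005,0,0,0,0.0,0.012,0,0,0,0,0,0.0,0.012,0,0,0,0,0,0.0,0.012,0,0,0,0,0,0.0,0.006,0,0,0,0,0,0.0]
}}

```text
clock: 22.18
eef_pos: [482.2, 209.2, 110.3]
eef_rot: [3.095, 1.57, -2.796]
wrist_force: [-0.9, 0.1, -3.2]
finger_gap: 15.5
```

Emit:
{"fn": "step_arm", "kwargs": {
  "commands": [0.003,0,0,0,0,0,0.0,0.003,0,0,0,0,0,0.0,0,0,0,0,0,0,0.0]
}}

```text
clock: 22.55
eef_pos: [482.6, 209.3, 105.5]
eef_rot: [0.179, 1.571, 0.572]
wrist_force: [-0.4, -0.1, -3.6]
finger_gap: 15.8
```

```bash
python3 -c "
from plan import *
show();print('tip z',st['eef_pos'][2]-81.2)"
```

```text
t 22.55 pos [482.6 209.3 105.5] zyaw 0.392 xax [ 0.  0. -1.] q [ 0.34   0.305  1.661  0.     1.175 -0.053] F [-0.4 -0.1 -3.6] M [-0.05  0.01  0.05] gap 15.8
tip z 24.252574371234388
```

Emit:
{"fn": "step_arm", "kwargs": {
  "commands": [0.0015,0,0,0,0,0,0.0,0.0015,0,0,0,0,0,0.0,0,0,0,0,0,0,0.0]
}}

```text
clock: 22.92
eef_pos: [482.5, 209.3, 102.4]
eef_rot: [3.069, 1.571, -2.822]
wrist_force: [-0.3, -0.4, -3.3]
finger_gap: 15.3
```

Emit:
{"fn": "step_arm", "kwargs": {
  "commands": [0.001,0,0,0,0,0,0.0,0,0,0,0,0,0,0.0]
}}

```text
clock: 23.18
eef_pos: [482.5, 209.3, 101.4]
eef_rot: [3.067, 1.571, -2.824]
wrist_force: [0.3, 0.3, -2.4]
finger_gap: 15.2
```

```bash
python3 -c "
from plan import *
show();print('tip z',st['eef_pos'][2]-81.2)"
```

```text
t 23.18 pos [482.5 209.3 101.4] zyaw 0.392 xax [-0. -0. -1.] q [ 0.34   0.31   1.665  0.     1.167 -0.053] F [ 0.3  0.3 -2.4] M [-0.05  0.02  0.02] gap 15.2
tip z 20.168362582993083
```

Emit:
{"fn": "step_arm", "kwargs": {
  "commands": [0.001,0,0,0,0,0,0.0,0,0,0,0,0,0,0.02,0,0,0,0,0,0,0.04,0,0,0,0,0,0,0.05,0,0,0,0,0,0,0.06],
  "squeeze": 20
}}

```text
clock: 23.8
eef_pos: [482.5, 209.3, 100.4]
eef_rot: [2.871, 1.571, -3.02]
wrist_force: [0.2, -0.4, 0.6]
finger_gap: 46.5
```

Emit:
{"fn": "step_arm", "kwargs": {
  "commands": [0,0,0,0,0,0,0.06,0,0,0,0,0,0,0.06,-0.02,0,0,0,0,0,0.06,-0.04,0,0,0,0,0,0.06,-0.05,0,0,0,0,0,0.06]
}}

```text
clock: 24.42
eef_pos: [482.1, 209.2, 211.1]
eef_rot: [3.101, 1.569, -2.79]
wrist_force: [0.3, 0.5, 0.3]
finger_gap: 59.6
```

Emit:
{"fn": "step_arm", "kwargs": {
  "commands": [-0.05,0,0,0,0,0,0.06,0,0.04,0.02,0,0,0,0.06,0,0.04,0.02,0,0,0,0.06,0,0.04,0.02,0,0,0,0.06,0,0.04,0.02,0,0,0,0.06]
}}

```text
clock: 25.05
eef_pos: [495.2, 389.2, 260.4]
eef_rot: [-0.54, 1.571, -0.148]
wrist_force: [0.8, -0.4, -0.5]
finger_gap: 60.3
```

Emit:
{"fn": "step_arm", "kwargs": {
  "commands": [0,0.04,0.0,0,0,0,0.06,0,0.04,0.0,0,0,0,0.06,0,0,0,0,0,0,0.06,0,0,0,0,0,0,0.06]
}}

```text
clock: 25.55
eef_pos: [464.9, 461.2, 260.3]
eef_rot: [-2.191, 1.57, -1.799]
wrist_force: [-0.4, 0.4, 0.0]
finger_gap: 60.0
```

```bash
python3 - <<'E'
from fit import *
from plan import show
show()
T={c:cv2.cvtColor(manip.camera(c),cv2.COLOR_RGB2BGR) for c in('top','side')}
for c,P0 in(('top',(251,247)),('side',(298,297))):
    for n,b in(('before',img(c+'0')),('now',T[c])):
        m=comp(red(b),P0,30);ys,xs=np.nonzero(m);print(c,n,len(xs),xs.mean().round(2),ys.mean().round(2),xs.min(),xs.max(),ys.min(),ys.max())
    d=cv2.absdiff(cv2.GaussianBlur(T[c],(0,0),1.5),cv2.GaussianBlur(img(c+'0'),(0,0),1.5)).max(2)>25
    n,_,S,C=cv2.connectedComponentsWithStats(d.astype(np.uint8));print(c,'changed',[(int(S[i,4]),C[i].round().tolist()) for i in range(1,n) if S[i,4]>8])
t=T['top'];h,s,v=hsv(t);yy,xx=np.mgrid[:480,:640];cx,cy=proj('top',[487,-231,75])[0];d=np.hypot(yy-cy,xx-cx)
ys,xs=np.nonzero((h>4)&(h<20)&(s>100)&(d<30)&(d>11));W=np.array([atz('top',(a,b),75) for a,b in zip(ys,xs)]).mean(0)-[487,-231,0];print('pointer',np.arctan2(W[1],W[0]),'screw~',1.2-1.293-np.arctan2(W[1],W[0]))
E
```

```text
t 25.55 pos [464.9 461.2 260.3] zyaw 0.392 xax [-0. -0. -1.] q [ 0.726  0.505  1.024 -0.     1.613  0.333] F [-0.4  0.4  0. ] M [-0.03  0.07  0.  ] gap 60.0
top before 157 246.22 250.24 232 260 243 257
top now 160 246.25 249.93 232 260 243 257
top changed [(16458, [169.0, 320.0]), (32, [397.0, 240.0]), (24, [405.0, 247.0]), (200, [204.0, 364.0]), (103, [226.0, 378.0]), (769, [266.0, 405.0]), (25, [251.0, 398.0]), (69, [351.0, 404.0]), (1340, [237.0, 434.0]), (1501, [180.0, 435.0]), (12, [280.0, 428.0]), (9, [276.0, 436.0]), (761, [304.0, 465.0]), (37, [242.0, 460.0]), (577, [209.0, 473.0]), (15, [250.0, 466.0]), (36, [263.0, 471.0])]
side before 311 295.86 297.81 292 300 277 317
side now 275 295.5 300.75 291 299 283 317
side changed [(19557, [305.0, 61.0]), (22, [389.0, 2.0]), (29, [492.0, 1.0]), (11, [518.0, 1.0]), (36, [529.0, 2.0]), (70, [542.0, 4.0]), (138, [634.0, 7.0]), (1824, [617.0, 63.0]), (4986, [454.0, 62.0]), (146093, [339.0, 321.0]), (1048, [578.0, 127.0]), (91, [637.0, 96.0]), (39, [485.0, 94.0]), (209, [442.0, 102.0]), (59, [246.0, 109.0]), (698, [287.0, 115.0]), (17, [199.0, 109.0]), (51, [203.0, 122.0]), (11, [216.0, 119.0]), (9, [584.0, 172.0]), (3724, [589.0, 254.0]), (153, [556.0, 211.0]), (169, [121.0, 232.0]), (11, [131.0, 222.0]), (42, [142.0, 225.0]), (17, [66.0, 230.0]), (13, [92.0, 230.0]), (20, [60.0, 234.0]), (57, [98.0, 243.0]), (14, [91.0, 249.0]), (138, [67.0, 255.0]), (27, [330.0, 272.0]), (238, [623.0, 298.0]), (220, [520.0, 307.0]), (9, [261.0, 297.0]), (75, [551.0, 306.0]), (497, [527.0, 338.0]), (1967, [611.0, 363.0]), (97, [3.0, 473.0]), (14, [310.0, 473.0])]
pointer -1.2571267460972826 screw~ 1.1641267460972826
```

```bash
python3 -c "
from cell import manip
print(manip.sign_off(), manip.read_state()['clock'])"
```

```text
the job is handed in; nothing more can be done
the job is handed in; nothing more can be done
```

The job is done and handed in at about 26 s. I took the key from its rest, set it down the guard tube into the screw and turned it clockwise. The slack took about 0.8 rad, then I turned about 0.54 rad against roughly 0.25 N m. The key is back in its rest and released, with the hand well clear.

**Last checks:**
- **Pointer:** it stands inside the green band and clear of the red patch. The top camera puts the screw at about 1.16, against a band of 1.05 to 1.35. A second reading after the key was put back agreed.
- **Key:** the top view shows the red bar within 0.3 px of where it started. The fingers opened freely with no load left on the wrist.
- **Other things on the bench:** I checked these only by comparing pictures from before and after. The arm blocks much of both views, so that check is partial. I felt no unexpected contact during the moves.

**What disagreed:**
- **Fingertip height:** at the rest, the camera showed the fingertips about 40 mm higher than the reported tool position. The first grasp closed on air. I lowered further and used heights relative to the key's known standing height from then on.
- **Side view at the end:** the last look at the key there differs a little from the start (the far end of the bar no longer shows). I put this down to the arm partly covering it, not to the key standing differently.

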